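Find the hidden pry notch of a control box and prise its cover up

TASK

The screws of the stage light's control box are already out, but its cover still sits tight. Pick up the orange opening tool, drag its blade lightly along the front seam, just under the cover's edge, until it drops well into the hidden pry notch, and stop there for a moment; then prise the cover up at least a finger's width with the blade (20 mm at its front edge), and lay the tool back flat on the blue mat. Use only a light hand on the box (never more than 30 N), touch it with nothing but the tool, and leave the other things on the bench where they are.

Things in the scene. Friction and masses are not known exactly. Their poses are not given: they have to be found in the camera images.
- case: the stage light's control box, dark, fixed: 150 mm deep (x), 260 wide (y), 68 high. Origin: centre of its underside, on the bench; its -x side is the front, facing the robot (turned up to 0.25 rad). Two full-height side housings fill |y| from 63 to 130 mm, fronts at x = -81 mm, 6 mm proud. Between them the front is upright and flat, at x = -75 mm. All rigid; friction about 0.6
- seam (a point): middle of the box's front face, at half height of the rim: box frame x = -75, y = 0, z = 46 mm. That face, |y| under 62 mm, is from below: lower shell (z 0 to 42 mm), rim (42 to 50), cover (50 to 68), all flush. The pry notch is a gap in the rim: 13 mm wide (y), 8 high (z 42 to 50), 11 deep (x). Its middle lies anywhere within |y| = 30 mm, is not reported and cannot be seen from above
- cover (a joint): angle of the box's grey cover about its hinge along y at the back of the box (box frame x = +75, z = 50 mm): 0 = shut, grows as the front edge rises (20 mm = 0.135 rad), up to 1.2. Cover 150 by 122 by 18 mm, 0.25 kg, with a stiff hinge: it takes about 4 to 5 N upwards at the front edge to raise it, and it stays where it is left
- cover_edge (a point): middle of the lower front edge of the cover, right above the rim (50 mm above the bench when shut). Only in the notch does the blade go in under it
- mat: blue repair mat, fixed, 260 mm (x) by 200 mm (y), 3 mm thick; origin at the centre of its underside, on the bench
- opener: the opening tool, about 60 g, lying flat on the mat: straight orange rectangular handle 90 mm long (its x), 18 wide (y), 20 high (z), then a dark collar, then a flat steel blade 45 mm long, 8 wide (y), 3 thick (z), square at its end. Origin: centre of the handle's underside. The blade points along +x (away from the robot, turned up to 0.4 rad), at z = 10 mm
- opener_grip (a point): where to take the opening tool, across its y: in the handle, x = +20 mm, z = 10 mm in its frame, 80 mm behind the blade's end
- opener_tip (a point): the end of the blade of the opening tool, x = +100 mm, z = 10 mm in its frame (blade from 8.5 to 11.5 mm)
- driver: bystander: screwdriver with a green handle, 170 mm long, 26 mm thick, lying on the mat beside the opening tool, about 90 mm from it (which of the two lies on the left varies)
- mouse: bystander: black computer mouse, 112 by 60 by 33 mm
- pliers: bystander: pliers with orange handles, 165 mm long, 11 mm high
- water: bystander: green glass bottle, 66 mm across, 215 mm high
- flux: bystander: small amber bottle with a yellow cap, 48 mm across, 100 mm high
- jar: bystander: white plastic jar, 60 mm across, 75 mm high
- brush: bystander: cleaning block of wood and cork, 45 by 110 by 42 mm
- dish: bystander: shallow steel dish with the cover's screws, 80 mm across, 6 mm high
There are look-alikes about, which are no part of the job. Of the things that look like the opener, the smaller one is meant.

How it is judged:
By the outcome, as a careful person would: the job done as asked, in the order asked, and still so for the second after the job is handed in, with the robot touching nothing.
It also fails if it takes over 72 s, if anything falls off the work surface, if the arm or the gripper's body presses on something with over 40 N, if the wrist force passes 120 N, or if a joint passes its speed limit or range.

ROBOT

A 6-joint arm with a two-finger parallel gripper is mounted at the origin on the work surface. World frame = base frame: x ahead of the robot, y to its left, z up, the work surface at z = 0. Lengths are in mm, angles in rad, forces in N, time in s.
With the tool pointing down it reaches from about 400 to 925 mm from the base axis. Payload 12.5 kg.
Tool frame: the origin (TCP) lies between the finger pads; the fingertips stand 19 mm ahead of it and the grasp point (between the pads) is the TCP (env.tips_ahead is the distance from the TCP to the fingertips, in mm); z points along the fingers, y is the line along which they close (so a half turn about z gives the same grasp; the last joint's range is limited). The gripper opens to 95 mm and grips with 3 to 60 N. Pads are 20 mm wide; open, the fingers measure 119 mm over their backs; the gripper's body (75 mm by 180 mm) begins 59 mm behind the grasp point.
Start: joints at [1.123, 0.491, 1.559, -0, 1.092, -0.106], TCP at [209.473, 588.868, 233.661] pointing down, gripper open.
Joint ranges: [-3.1, 3.1], [-0.84, 2.19], [0.05, 2.79], [-1.13, 4.28], [0.06, 2.93], [-2.69, 2.69]. Speed limits (rad/s): [2.22, 2.22, 2.79, 3.14, 3.14, 3.14].

INTERFACE

Orientations are given as [roll, pitch, yaw] about the fixed x, y, z axes, in that order (R = Rz(yaw) Ry(pitch) Rx(roll)).
In Python, from cell import env gives the robot as it stands.
- The arm moves only by the shell command python3 -m crank 'ROWS'. ROWS is JSON, a list of rows, each a list of 5 numbers: the shift along the tool's x, y, z in mm, then the turn about the tool's z in degrees, then the finger opening in mm, from 0 to 95.1. In form: [[dx, dy, dz, yaw, grip], ...]. A call has 1 to 10 rows; each row is the pose to reach, as a shift and turn from the pose commanded when the call began, along the tool's axes at that moment; what a row does not reach only later rows make up. A row lasts 1/12 s, in which the tool goes at most 41.7 mm and 7.16 degrees, less where a joint would pass 70% of its speed; a pose out of reach is approached as far as the arm can. A call with a gripper value outside its range is refused whole. The fingers move at their own pace and stop on an object; the grip force is fixed at half the most. Time passes only in rows, so rows that repeat a pose let the fingers close. It gives the time, the measured TCP pose, the force, the opening and the grip force at its end, in the units of the state.
- env.state(): the state, without advancing time (a new reading comes with each control period).
- env.read_camera(name): name is "side" or "top"; returns a dict with "img" (400x640x3 uint8, blue, green, red), "K" (3x3 intrinsics, pixels), "pose" (4x4, takes a point from camera to world coordinates). Camera axes: x right, y down, z forward; pixel columns grow to the right and rows downward; lengths in mm; the calibration is good to about 2 mm. A picture is of the moment at which its call begins. There is no depth.
- env.job_done(): hands the job in; it is judged then, once.
The state is a dict: "t": time; "joints": joint angles; "qvel": joint speeds; "tau": joint torques, N m; "eef_pos": TCP position; "tcp_rot": TCP orientation; "ft_force": force on the tool from outside, world axes, zero at the start; "moment": the same for the moment, N m; "opening": opening from 0.0 (shut) to 1.0 (fully open); "grip_force": force on a finger pad.
Only numpy, scipy, OpenCV 4.12 (cv2) and the standard library are available. Lean on these libraries where they do the work, as an engineer would, in place of code of your own. Each camera call takes 0.05 s, during which the arm holds its last target. There are 200 camera calls.

## Working session

There is one attempt and no reset: what is moved stays moved. The work goes in short steps, Python scripts to look and compute and a shell command to move; the robot and the scene stay as the last step left them, time stands still between calls to the robot, and variables do not carry over. Pictures are saved under pics/ and viewed, at most 10 in all, crops included, and the job is handed in when it is done.

```bash
mkdir -p pics; ls
python3 - <<'E'
from cell import env
import cv2
for n in("top","side"):
    c=env.read_camera(n); cv2.imwrite(f"pics/{n}0.png",c["img"]); print(n,c["K"].tolist(),c["pose"].round(4).tolist())
s=env.state(); print(s)
E
```

```text
pics
top [[471.70172468509065, 0.0, 316.4989178159353], [0.0, 471.70172468509065, 200.25284843253198], [0.0, 0.0, 1.0]] [[-0.0189, -0.9985, 0.0515, 435.7005], [-0.9998, 0.0194, 0.0104, -84.9289], [-0.0114, -0.0512, -0.9986, 1392.3829], [0.0, 0.0, 0.0, 1.0]]
side [[471.12207906563856, 0.0, 322.1023301148798], [0.0, 471.12207906563856, 204.34278626827958], [0.0, 0.0, 1.0]] [[0.9169, -0.2499, 0.3111, -42.8733], [-0.3991, -0.5695, 0.7186, -1321.3229], [-0.0024, -0.7831, -0.6219, 1154.5417], [0.0, 0.0, 0.0, 1.0]]
{'t': 0.1, 'joints': array([ 1.12340856e+00,  4.91485464e-01,  1.55934486e+00,  2.17849662e-05,
        1.09170222e+00, -1.05545802e-01]), 'qvel': array([-0.00114997, -0.0019512 , -0.00018289, -0.00139013, -0.0010339 ,
        0.00011781]), 'tau': array([ 4.27892403e-03, -6.13624549e+01, -2.58603036e+01,  6.94208918e-02,
        4.70032543e-02, -4.95170309e-05]), 'eef_pos': array([209.38003188, 588.69810815, 233.14379181]), 'tcp_rot': array([-3.14066003e+00, -1.18232761e-04,  2.79974058e+00]), 'ft_force': array([-0.8119034 ,  0.63012998, -0.01612595]), 'moment': array([-0.05043071,  0.02537533,  0.02088327]), 'grip_force': 0.0, 'opening': 1.003439660406432}
```

View pics/top0.png

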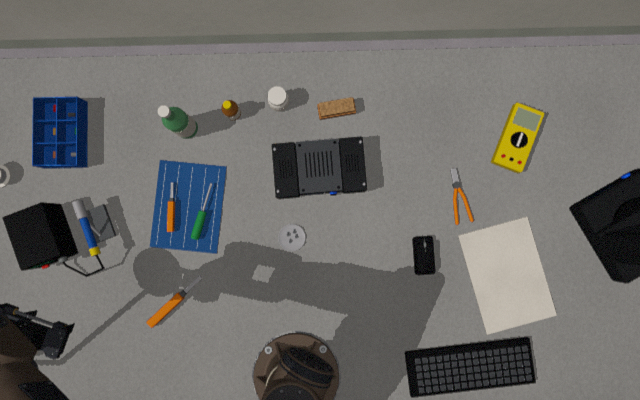

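View pics/side0.png

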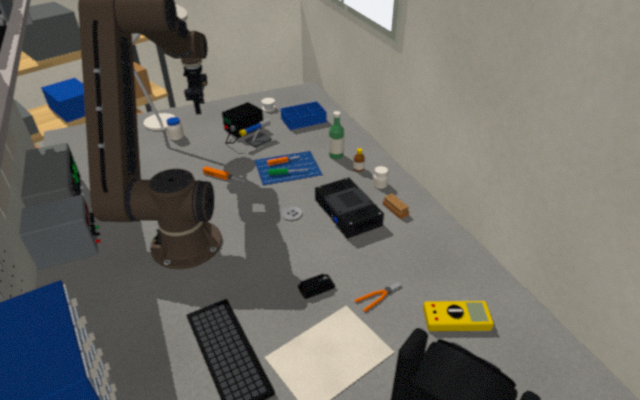

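```bash
cat > h.py <<'E'
import numpy as np,cv2
from cell import env
def ray(c,u,v,z):
    d=c["pose"][:3,:3]@np.linalg.inv(c["K"])@[u,v,1]; o=c["pose"][:3,3]
    return (o+d*(z-o[2])/d[2])[:2]
def proj(c,p):
    q=c["K"]@(np.linalg.inv(c["pose"])@[*p,1])[:3]; return q[:2]/q[2]
E
python3 - <<'E'
from h import *
c=env.read_camera("top"); im=c["img"]
a=cv2.resize(im[155:255,145:235],None,fx=5,fy=5,interpolation=cv2.INTER_CUBIC)
cv2.imwrite("pics/crop1.png",a)
b=cv2.resize(im[128:208,262:382],None,fx=6,fy=6,interpolation=cv2.INTER_CUBIC)
cv2.imwrite("pics/crop2.png",b)
hsv=cv2.cvtColor(im,cv2.COLOR_BGR2HSV)
m=((hsv[...,0]>5)&(hsv[...,0]<20)&(hsv[...,1]>150)&(hsv[...,2]>90)).astype(np.uint8)
n,l,st,ce=cv2.connectedComponentsWithStats(m)
for i in range(1,n):
    if st[i,4]>60:
        ys,xs=np.where(l==i); r=cv2.minAreaRect(np.c_[xs,ys].astype(np.float32)); print(st[i],ce[i],r,ray(c,*r[0],20))
E
```

```text
[318 105  38  14  74] [333.90540541 113.66216216] ((335.5775451660156, 114.1882553100586), (37.643402099609375, 12.512229919433594), 9.211027145385742) [ 758.60796412 -131.5349562 ]
[453 188  21  37 262] [460.38931298 204.87022901] ((460.6923522949219, 204.9615020751953), (35.889251708984375, 18.238800048828125), 78.69007110595703) [ 484.59520921 -488.79903943]
[167 201   7  31 189] [170.03174603 216.15343915] ((170.0, 216.0), (30.0, 6.0), 90.0) [468.71734843 357.73090498]
[147 293  36  35 368] [164.41576087 310.08967391] ((164.48233032226562, 310.0478210449219), (8.48086929321289, 43.22508239746094), 46.84760665893555) [197.34301856 374.51574159]
```

View pics/crop1.png

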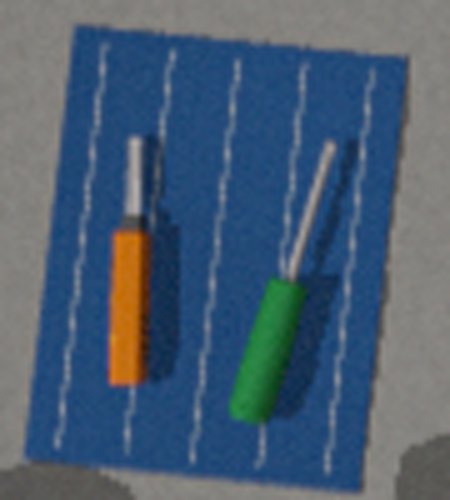

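View pics/crop2.png

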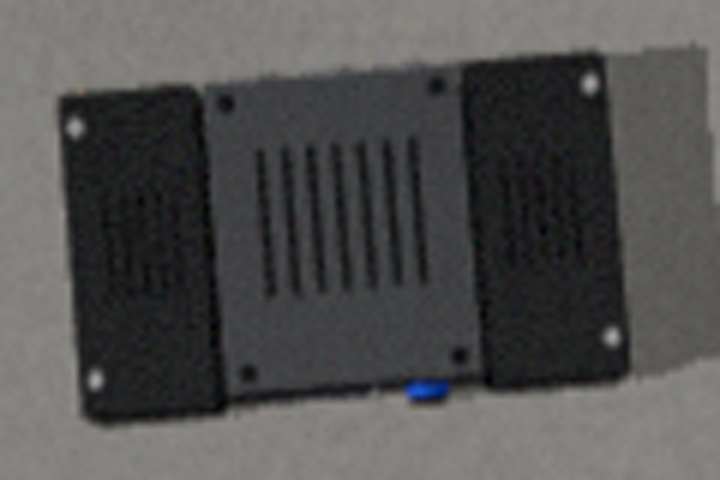

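The two orange-handled tools are at (171,205), on the mat with a ~30 px handle, and (170,305), off the mat with a ~43 px handle. The one on the mat is the smaller, and the crop shows its collar and flat blade, so that is the opener. The box's grey cover spans about (296..343, 139..196), with a blue item on its front at (333,193).

Run:
```python
from h import *
from scipy.optimize import least_squares
c=env.read_camera("top"); s=env.read_camera("side"); im=s["img"]
f1=lambda x,y:(145+(x+.5)/5-.5,155+(y+.5)/5-.5)
f2=lambda x,y:(262+(x+.5)/6-.5,128+(y+.5)/6-.5)
P={}
for n,p,z in [("tail",(127.5,385),23),("front",(131,230),23),("tip",(136,137),14.5)]: P[n]=ray(c,*f1(*p),z); print(n,P[n])
t=np.array([ray(c,*f1(*p),3) for p in[(76,25),(409,57),(361,492),(24,460)]]); print("mat",t.round(0).tolist(),t.mean(0))
B=[(205,85,75,61),(463,67,75,-61),(485,387,-75,-61),(226,403,-75,61),(60,97,75,130),(604,55,75,-130),(630,375,-81,-130),(88,418,-81,130)]
def R(q):
    o=[]
    for u,v,x,y in B:
        w=ray(c,*f2(u,v),68); C,S=np.cos(q[2]),np.sin(q[2])
        o+=[q[0]+C*x-S*y-w[0],q[1]+S*x+C*y-w[1]]
    return o
r=least_squares(R,[620,-50,0]); print("box",r.x,r.fun.round(1))
# overlay side
b=cv2.resize(im[165:250,230:400],None,fx=4,fy=4,interpolation=cv2.INTER_CUBIC); 
b=np.clip(b.astype(float)*1.6,0,255).astype(np.uint8)
C,S=np.cos(r.x[2]),np.sin(r.x[2])
for x,y,z in [(-75,62,68),(-75,-62,68),(-75,0,46),(-81,130,68),(-81,-130,68),(-81,130,0),(-81,-130,0)]:
    q=proj(s,[r.x[0]+C*x-S*y,r.x[1]+S*x+C*y,z]); q=((q-[230,165]+.5)*4-.5).round().astype(int); cv2.circle(b,tuple(map(int,q)),2,(0,255,0),-1)
cv2.imwrite("pics/side1.png",b)
```

```text
tail [423.29609085 356.60285968]
front [513.51342888 354.29142159]
tip [568.72282185 353.90304741]
mat [[637.0, 393.0], [614.0, 195.0], [358.0, 225.0], [380.0, 424.0]] [497.3816029  309.47474069]
box [ 5.99743622e+02 -8.01517794e+01  5.61063442e-02] [ 0.3  0.5  1.1  0.6  2.8 -0.8  1.1 -0.5  0.7  0.9  0.7 -1.8 -3.7 -2.
 -3.   3.1]
```

View pics/side1.png

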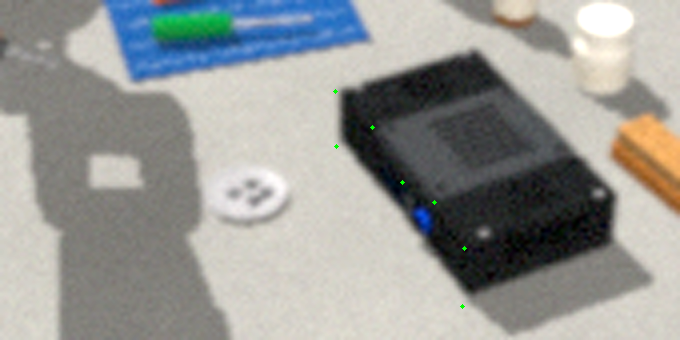

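The side crop shows the blue item low on the lower shell, at about z 30 mm. That is below the seam, so it won't interfere. The opener's heading is about -0.02 rad, with the grip at about (488.4, 355.3).

```bash
cat >> h.py <<'E'
def to(x,y,z,yaw=None):
    s=env.state(); p=s["eef_pos"]; w=s["tcp_rot"][2]; d=np.array([x,y,z])-p
    print("row",round(d@[np.cos(w),np.sin(w),0],1),round(d@[np.sin(w),-np.cos(w),0],1),round(-d[2],1),
      "yaw",None if yaw is None else round(-np.degrees((yaw-w+np.pi)%(2*np.pi)-np.pi),2))
E
python3 -c "
from h import *
to(488.4,355.3,120,3.1216)"
```

```text
row -341.1 -126.5 113.4 yaw -18.44
```

```bash
python3 -m crank '[[-341.1,-126.5,113.4,-18.44,50],[-341.1,-126.5,113.4,-18.44,50],[-341.1,-126.5,113.4,-18.44,50],[-341.1,-126.5,113.4,-18.44,50],[-341.1,-126.5,113.4,-18.44,50],[-341.1,-126.5,113.4,-18.44,50],[-341.1,-126.5,113.4,-18.44,50],[-341.1,-126.5,113.4,-18.44,50],[-341.1,-126.5,113.4,-18.44,50],[-341.1,-126.5,113.4,-18.44,50]]'; python3 -c "
from h import *
to(488.4,355.3,24,3.1216)"
```

```text
t: 1.08
eef_pos: [491.7, 351.7, 118.3]
tcp_rot: [-3.14, -0.001, 3.118]
ft_force: [-0.8, 0.2, -0.7]
opening: 0.53
grip_force: 0.0
row 3.4 3.6 94.3 yaw -0.2
```

```bash
python3 -m crank '[[0,0,50,0,50],[0,0,50,0,50],[0,0,50,0,50],[0,0,50,0,50]]'; python3 -c "
from h import *
to(488.4,355.3,24,3.1216)
c=env.read_camera('top');im=c['img'][150:255,140:240];cv2.imwrite('pics/g1.png',cv2.resize(im,None,fx=5,fy=5,interpolation=cv2.INTER_CUBIC))"
```

```text
t: 1.42
eef_pos: [487.9, 355.9, 70.6]
tcp_rot: [-3.141, -0.001, 3.122]
ft_force: [-0.3, -0.2, -0.2]
opening: 0.526
grip_force: 0.0
row -0.5 -0.6 46.6 yaw 0.05
```

```bash
python3 -m crank '[[-0.5,-0.6,25,0,50],[-0.5,-0.6,46,0,50],[-0.5,-0.6,46,0,50],[-0.5,-0.6,46,0,50],[-0.5,-0.6,46,0,12],[-0.5,-0.6,46,0,12],[-0.5,-0.6,46,0,12],[-0.5,-0.6,46,0,12],[-0.5,-0.6,46,0,12],[-0.5,-0.6,46,0,12]]'; python3 -m crank '[[0,0,0,0,12],[0,0,0,0,12],[0,0,0,0,12]]'
```

```text
t: 2.3
eef_pos: [489.1, 354.9, 24.7]
tcp_rot: [3.141, 0.001, 3.122]
ft_force: [-0.6, 0.8, 5.4]
opening: 0.19
grip_force: 29.8
t: 2.55
eef_pos: [489.1, 354.9, 24.7]
tcp_rot: [3.141, 0.001, 3.122]
ft_force: [-1.2, 0.8, 6.2]
opening: 0.187
grip_force: 29.8
```

```bash
cat >> h.py <<'E'
BX=[599.7,-80.2,0.056]
def b2w(x,y):
    C,S=np.cos(BX[2]),np.sin(BX[2]); return BX[0]+C*x-S*y, BX[1]+S*x+C*y
def w2b(p):
    C,S=np.cos(BX[2]),np.sin(BX[2]); d=np.array(p[:2])-BX[:2]; return (C*d[0]+S*d[1],-S*d[0]+C*d[1])
E
python3 -m crank '[[0,0,-30,0,12],[0,0,-60,0,12],[0,0,-90,0,12],[0,0,-90,0,12]]'; python3 -c "
from h import *
x,y=b2w(-75-80-20,33); print(x,y); to(x,y,115,3.1416+.056)"
```

```text
t: 2.88
eef_pos: [490.6, 355.7, 119.3]
tcp_rot: [3.138, 0.006, 3.122]
ft_force: [0.8, 0.5, 0.1]
opening: 0.191
grip_force: 29.8
423.1272940341891 -57.046609148738675
row 59.3 -414.0 4.3 yaw -4.35
```

```bash
python3 -m crank '[[6,-41,0,-0.4,12],[12,-82,0,-0.9,12],[18,-124,1,-1.3,12],[24,-165,2,-1.7,12],[30,-207,2,-2.2,12],[36,-248,3,-2.6,12],[42,-290,3,-3,12],[48,-331,4,-3.5,12],[54,-372,4,-3.9,12],[59.3,-414,4.3,-4.35,12]]'; python3 -m crank '[[0,0,0,0,12],[0,0,0,0,12],[0,0,0,0,12]]'; python3 -c "
from h import *
x,y=b2w(-75-80-20,33); to(x,y,57,3.1416+.056)
for n,(u,v) in (('top',(230,120)),('side',(220,140))):
  c=env.read_camera(n);im=c['img'][v:v+100,u:u+130];cv2.imwrite(f'pics/{n}2.png',cv2.resize(im,None,fx=5,fy=5,interpolation=cv2.INTER_CUBIC))
import cv2 as q
q.imwrite('pics/both2.png',np.vstack([q.imread('pics/top2.png')]))"
```

```text
t: 3.72
eef_pos: [420.6, -57.6, 109.6]
tcp_rot: [3.141, -0.001, -3.085]
ft_force: [1.8, 1.2, -0.6]
opening: 0.189
grip_force: 29.8
t: 3.97
eef_pos: [421.5, -55.8, 109.7]
tcp_rot: [3.141, -0.001, -3.087]
ft_force: [-0.4, 0.5, -1.4]
opening: 0.187
grip_force: 29.8
row -1.6 -1.3 52.7 yaw -0.07
```

View pics/both2.png

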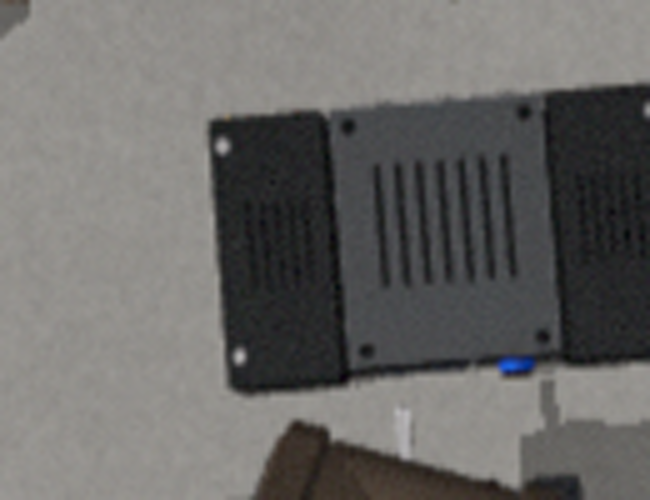

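The blade is held straight in the gripper, with its tip at crop (402,407), i.e. px (310,201). The cover's front edge runs from crop (347,371) to (563,357).

```bash
python3 -c "
from h import *
c=env.read_camera('top'); s=env.state(); w=s['tcp_rot'][2]
t=ray(c,230+402/5-.5+.1,120+407.5/5-.5,98); print('tip',t, 'pred',s['eef_pos'][:2]-80*np.array([np.cos(w),np.sin(w)]),'inbox',w2b(t))
for p in [(347,370),(561,356)]: print(w2b(ray(c,230+(p[0]+.5)/5-.5,120+(p[1]+.5)/5-.5,68)))
"
```

```text
tip [500.68685767 -53.59207344] pred [501.6093099  -49.98756839] inbox (np.float64(-97.3686650757726), np.float64(32.10805461115514))
(np.float64(-72.69255114215133), np.float64(62.0849078505236))
(np.float64(-73.92019123544796), np.float64(-58.58947093823793))
```

```bash
python3 -m crank '[[0,0,25,0,12],[0,0,48,0,12],[0,0,52,0,12],[-6,0,52,0,12],[-12,0,52,0,12],[-14,0,52,0,12],[-14,0,52,0,12],[-14,0,52,0,12]]'; python3 -m crank '[[-0.5,0,0,0,12],[-1,0,0,0,12],[-1.5,0,0,0,12],[-2,0,0,0,12],[-2,0,0,0,12]]';python3 -m crank '[[-0.5,0,0,0,12],[-1,0,0,0,12],[-1.5,0,0,0,12],[-2,0,0,0,12],[-2,0,0,0,12]]'
```

```text
t: 4.78
eef_pos: [436.0, -55.1, 58.6]
tcp_rot: [-3.141, 0.001, -3.085]
ft_force: [0.0, -0.9, -0.5]
opening: 0.187
grip_force: 29.8
t: 5.2
eef_pos: [437.7, -55.1, 58.0]
tcp_rot: [3.142, 0.0, -3.086]
ft_force: [-1.1, -0.6, -1.3]
opening: 0.186
grip_force: 29.8
t: 5.62
eef_pos: [439.7, -54.9, 57.9]
tcp_rot: [3.142, 0.0, -3.086]
ft_force: [-0.1, 0.0, -0.5]
opening: 0.188
grip_force: 29.8
```

```bash
for i in 1; do python3 -m crank '[[-0.5,0,0,0,12],[-1,0,0,0,12],[-1.5,0,0,0,12],[-2,0,0,0,12],[-2,0,0,0,12]]'; python3 -m crank '[[-0.5,0,0,0,12],[-1,0,0,0,12],[-1,0,0,0,12]]';  done
```

```text
t: 6.03
eef_pos: [441.8, -54.8, 57.9]
tcp_rot: [3.142, 0.0, -3.086]
ft_force: [0.2, 0.0, -0.8]
opening: 0.19
grip_force: 29.8
t: 6.28
eef_pos: [442.8, -54.8, 58.0]
tcp_rot: [3.142, 0.0, -3.086]
ft_force: [0.1, -0.4, -0.9]
opening: 0.189
grip_force: 29.8
```

```bash
python3 -m crank '[[-0.5,0,0,0,12],[-1,0,0,0,12],[-1,0,0,0,12]]'; python3 -m crank '[[-0.5,0,0,0,12],[-1,0,0,0,12],[-1,0,0,0,12]]'
```

```text
t: 6.53
eef_pos: [443.8, -54.7, 58.0]
tcp_rot: [3.142, 0.0, -3.086]
ft_force: [-0.6, -0.2, -0.5]
opening: 0.186
grip_force: 29.8
t: 6.78
eef_pos: [444.8, -54.6, 57.9]
tcp_rot: [3.142, 0.0, -3.086]
ft_force: [-0.1, -0.3, -1.0]
opening: 0.188
grip_force: 29.8
```

```bash
python3 -m crank '[[-0.5,0,0,0,12],[-1,0,0,0,12],[-1,0,0,0,12]]'
```

```text
t: 7.03
eef_pos: [445.8, -54.6, 57.9]
tcp_rot: [3.142, 0.0, -3.086]
ft_force: [0.0, 0.4, -0.7]
opening: 0.188
grip_force: 29.8
```

```bash
python3 -m crank '[[-0.5,0,0,0,12],[-1,0,0,0,12],[-1,0,0,0,12]]'; python3 -m crank '[[-0.5,0,0,0,12],[-1,0,0,0,12],[-1,0,0,0,12]]'
```

```text
t: 7.28
eef_pos: [446.6, -54.5, 57.9]
tcp_rot: [3.141, -0.0, -3.086]
ft_force: [-0.1, 0.3, -0.3]
opening: 0.188
grip_force: 29.8
t: 7.53
eef_pos: [446.8, -54.3, 57.8]
tcp_rot: [3.141, -0.002, -3.086]
ft_force: [-5.5, -1.2, -0.2]
opening: 0.184
grip_force: 29.8
```

```bash
python3 -m crank '[[-0.5,0,0,0,12],[-1,0,0,0,12],[-1,0,0,0,12]]'
```

```text
t: 7.78
eef_pos: [446.9, -54.2, 57.6]
tcp_rot: [3.14, -0.004, -3.086]
ft_force: [-8.0, -3.9, 1.2]
opening: 0.185
grip_force: 29.9
```

```bash
python3 -m crank '[[0.6,-0.6,0,0,12],[0.6,-1.2,0,0,12],[0.6,-1.8,0,0,12],[0.6,-2.4,0,0,12],[0.6,-3,0,0,12],[0.6,-3,0,0,12]]'; python3 -m crank '[[0,-0.6,0,0,12],[0,-1.2,0,0,12],[0,-1.8,0,0,12],[0,-2.4,0,0,12],[0,-3,0,0,12],[0,-3,0,0,12]]'
```

```text
t: 8.28
eef_pos: [447.0, -57.1, 57.6]
tcp_rot: [3.141, -0.003, -3.085]
ft_force: [-4.7, 1.9, -1.0]
opening: 0.188
grip_force: 30.0
t: 8.78
eef_pos: [447.3, -60.1, 57.7]
tcp_rot: [3.141, -0.003, -3.085]
ft_force: [-5.2, 1.9, -0.8]
opening: 0.184
grip_force: 30.0
```

Dragging works, with about 5 N of preload.

```bash
python3 -m crank '[[0,-0.6,0,0,12],[0,-1.2,0,0,12],[0,-1.8,0,0,12],[0,-2.4,0,0,12],[0,-3,0,0,12],[0,-3,0,0,12]]'; python3 -m crank '[[0,-0.6,0,0,12],[0,-1.2,0,0,12],[0,-1.8,0,0,12],[0,-2.4,0,0,12],[0,-3,0,0,12],[0,-3,0,0,12]]'
```

```text
t: 9.28
eef_pos: [447.4, -63.1, 57.6]
tcp_rot: [3.141, -0.003, -3.085]
ft_force: [-4.6, 0.7, -0.5]
opening: 0.185
grip_force: 30.0
t: 9.78
eef_pos: [447.6, -66.0, 57.7]
tcp_rot: [3.141, -0.003, -3.085]
ft_force: [-4.6, 2.4, -0.8]
opening: 0.188
grip_force: 30.0
```

```bash
python3 -m crank '[[0,-0.6,0,0,12],[0,-1.2,0,0,12],[0,-1.8,0,0,12],[0,-2.4,0,0,12],[0,-3,0,0,12],[0,-3,0,0,12]]'
```

```text
t: 10.28
eef_pos: [447.8, -69.0, 57.7]
tcp_rot: [3.141, -0.003, -3.085]
ft_force: [-5.3, 2.1, -0.7]
opening: 0.184
grip_force: 30.0
```

```bash
python3 -m crank '[[0,-0.6,0,0,12],[0,-1.2,0,0,12],[0,-1.8,0,0,12],[0,-2.4,0,0,12],[0,-3,0,0,12],[0,-3,0,0,12]]'; python3 -m crank '[[0,-0.6,0,0,12],[0,-1.2,0,0,12],[0,-1.8,0,0,12],[0,-2.4,0,0,12],[0,-3,0,0,12],[0,-3,0,0,12]]'
```

```text
t: 10.78
eef_pos: [448.0, -72.0, 57.7]
tcp_rot: [3.141, -0.003, -3.085]
ft_force: [-5.3, 2.9, -0.4]
opening: 0.185
grip_force: 30.0
t: 11.28
eef_pos: [448.2, -75.1, 57.7]
tcp_rot: [3.141, -0.002, -3.085]
ft_force: [-4.8, 1.7, -0.5]
opening: 0.189
grip_force: 30.0
```

```bash
python3 -m crank '[[0,-0.6,0,0,12],[0,-1.2,0,0,12],[0,-1.8,0,0,12],[0,-2.4,0,0,12],[0,-3,0,0,12],[0,-3,0,0,12]]'; python3 -m crank '[[0,-0.6,0,0,12],[0,-1.2,0,0,12],[0,-1.8,0,0,12],[0,-2.4,0,0,12],[0,-3,0,0,12],[0,-3,0,0,12]]'
```

```text
t: 11.78
eef_pos: [448.4, -78.0, 57.7]
tcp_rot: [3.141, -0.002, -3.085]
ft_force: [-4.4, 1.4, -1.2]
opening: 0.19
grip_force: 30.0
t: 12.28
eef_pos: [448.6, -81.0, 57.7]
tcp_rot: [3.141, -0.002, -3.085]
ft_force: [-3.8, 1.3, -0.7]
opening: 0.186
grip_force: 30.0
```

```bash
python3 -m crank '[[-0.2,-0.6,0,0,12],[-0.2,-1.2,0,0,12],[-0.2,-1.8,0,0,12],[-0.2,-2.4,0,0,12],[-0.2,-3,0,0,12],[-0.2,-3,0,0,12]]'; python3 -m crank '[[0,-0.6,0,0,12],[0,-1.2,0,0,12],[0,-1.8,0,0,12],[0,-2.4,0,0,12],[0,-3,0,0,12],[0,-3,0,0,12]]'
```

```text
t: 12.78
eef_pos: [448.8, -84.0, 57.6]
tcp_rot: [3.14, -0.003, -3.085]
ft_force: [-5.9, 1.4, -1.5]
opening: 0.186
grip_force: 30.0
t: 13.28
eef_pos: [448.9, -86.9, 57.6]
tcp_rot: [3.14, -0.003, -3.085]
ft_force: [-4.4, 2.1, -0.0]
opening: 0.191
grip_force: 30.0
```

```bash
python3 -m crank '[[0,-0.6,0,0,12],[0,-1.2,0,0,12],[0,-1.8,0,0,12],[0,-2.4,0,0,12],[0,-3,0,0,12],[0,-3,0,0,12]]'; python3 -m crank '[[0,-0.6,0,0,12],[0,-1.2,0,0,12],[0,-1.8,0,0,12],[0,-2.4,0,0,12],[0,-3,0,0,12],[0,-3,0,0,12]]'
```

```text
t: 13.78
eef_pos: [449.1, -90.0, 57.6]
tcp_rot: [3.14, -0.003, -3.085]
ft_force: [-5.5, 1.0, -0.9]
opening: 0.186
grip_force: 30.0
t: 14.28
eef_pos: [449.3, -92.9, 57.6]
tcp_rot: [3.14, -0.003, -3.085]
ft_force: [-4.9, 1.5, -0.4]
opening: 0.185
grip_force: 30.0
```

```bash
python3 -m crank '[[0,-0.6,0,0,12],[0,-1.2,0,0,12],[0,-1.8,0,0,12],[0,-2.4,0,0,12],[0,-3,0,0,12],[0,-3,0,0,12]]'; python3 -m crank '[[0,-0.6,0,0,12],[0,-1.2,0,0,12],[0,-1.8,0,0,12],[0,-2.4,0,0,12],[0,-3,0,0,12],[0,-3,0,0,12]]'
```

```text
t: 14.78
eef_pos: [449.5, -96.0, 57.7]
tcp_rot: [3.14, -0.003, -3.085]
ft_force: [-4.7, 1.8, -1.1]
opening: 0.187
grip_force: 30.0
t: 15.28
eef_pos: [449.7, -99.0, 57.6]
tcp_rot: [3.14, -0.002, -3.085]
ft_force: [-4.9, 2.2, -0.5]
opening: 0.187
grip_force: 30.0
```

```bash
python3 -m crank '[[0,-0.6,0,0,12],[0,-1.2,0,0,12],[0,-1.8,0,0,12],[0,-2.4,0,0,12],[0,-3,0,0,12],[0,-3,0,0,12]]'; python3 -m crank '[[0,-0.6,0,0,12],[0,-1.2,0,0,12],[0,-1.8,0,0,12],[0,-2.4,0,0,12],[0,-3,0,0,12],[0,-3,0,0,12]]'
```

```text
t: 15.78
eef_pos: [450.0, -102.0, 57.7]
tcp_rot: [3.141, -0.002, -3.085]
ft_force: [-5.1, 2.2, -1.0]
opening: 0.188
grip_force: 30.0
t: 16.28
eef_pos: [451.4, -105.6, 57.9]
tcp_rot: [-3.141, 0.001, -3.086]
ft_force: [-0.2, -0.4, -1.8]
opening: 0.191
grip_force: 30.0
```

Force is gone and the tip jumped forward, so it's in the notch. Pushing in gently.

```bash
python3 -m crank '[[-0.6,-0.4,0,0,12],[-1.2,-0.7,0,0,12],[-1.8,-0.7,0,0,12],[-2.4,-0.7,0,0,12],[-3,-0.7,0,0,12],[-3,-0.7,0,0,12]]'
```

```text
t: 16.78
eef_pos: [454.4, -105.9, 58.0]
tcp_rot: [-3.142, 0.0, -3.086]
ft_force: [0.3, -0.5, 0.2]
opening: 0.187
grip_force: 30.0
```

```bash
python3 -m crank '[[-0.6,0,0,0,12],[-1.2,0,0,0,12],[-1.8,0,0,0,12],[-2.4,0,0,0,12],[-3,0,0,0,12],[-3,0,0,0,12]]'; python3 -m crank '[[-0.6,0,0,0,12],[-1.2,0,0,0,12],[-1.7,0,0,0,12],[-1.7,0,0,0,12]]'; python3 -m crank '[[0,0,0,0,12],[0,0,0,0,12],[0,0,0,0,12],[0,0,0,0,12],[0,0,0,0,12],[0,0,0,0,12],[0,0,0,0,12],[0,0,0,0,12],[0,0,0,0,12],[0,0,0,0,12]]'
```

```text
t: 17.28
eef_pos: [457.3, -105.7, 57.9]
tcp_rot: [3.142, 0.0, -3.086]
ft_force: [0.4, -0.1, -1.1]
opening: 0.19
grip_force: 30.0
t: 17.62
eef_pos: [458.9, -105.6, 57.9]
tcp_rot: [3.142, 0.0, -3.086]
ft_force: [0.3, 0.1, -1.4]
opening: 0.187
grip_force: 30.0
t: 18.45
eef_pos: [458.8, -105.6, 57.9]
tcp_rot: [3.141, 0.0, -3.086]
ft_force: [-0.6, 0.6, -0.9]
opening: 0.186
grip_force: 30.0
```

```bash
python3 -m crank '[[0,0,-0.7,0,12],[0,0,-1.4,0,12],[0,0,-2.1,0,12],[0,0,-2.8,0,12],[0,0,-3.5,0,12],[0,0,-4.2,0,12],[0,0,-5,0,12],[0,0,-5,0,12]]'; python3 -m crank '[[0,0,-0.7,0,12],[0,0,-1.4,0,12],[0,0,-2.1,0,12],[0,0,-2.8,0,12],[0,0,-3,0,12],[0,0,-3,0,12]]'
```

```text
t: 19.12
eef_pos: [458.8, -105.6, 63.0]
tcp_rot: [3.141, -0.0, -3.086]
ft_force: [0.7, -0.9, -4.6]
opening: 0.189
grip_force: 30.0
t: 19.62
eef_pos: [458.9, -105.7, 66.0]
tcp_rot: [3.142, 0.0, -3.086]
ft_force: [1.1, -1.5, -5.1]
opening: 0.184
grip_force: 30.0
```

```bash
python3 -m crank '[[0,0,-0.8,0,12],[0,0,-1.6,0,12],[0,0,-2.4,0,12],[0,0,-3.2,0,12],[0,0,-4,0,12],[0,0,-4.8,0,12],[0,0,-5.6,0,12],[0,0,-6.4,0,12],[0,0,-7.2,0,12],[0,0,-8,0,12]]'; python3 -m crank '[[-0.1,0,-0.8,0,12],[-0.2,0,-1.6,0,12],[-0.3,0,-2.4,0,12],[-0.4,0,-3.2,0,12],[-0.5,0,-4,0,12],[-0.6,0,-4.8,0,12],[-0.7,0,-5.6,0,12],[-0.8,0,-6.4,0,12],[-0.9,0,-7.2,0,12],[-1,0,-8,0,12]]';  python3 -m crank '[[0,0,-0.8,0,12],[0,0,-1.6,0,12],[0,0,-2.4,0,12],[0,0,-3.2,0,12],[0,0,-4,0,12],[0,0,-4.8,0,12],[0,0,-5.5,0,12],[0,0,-5.5,0,12],[0,0,-5.5,0,12],[0,0,-5.5,0,12]]'; python3 -c "
from h import *
ims=[]
for n,(u,v) in (('top',(250,120)),('side',(270,150))):
  c=env.read_camera(n);ims.append(cv2.resize(c['img'][v:v+95,u:u+130],None,fx=6,fy=6,interpolation=cv2.INTER_CUBIC)[:,:780])
cv2.imwrite('pics/lift_s.png',np.clip(ims[1]*1.6,0,255).astype(np.uint8))"
```

```text
t: 20.45
eef_pos: [458.8, -105.6, 74.0]
tcp_rot: [3.141, -0.0, -3.086]
ft_force: [2.2, -0.1, -5.7]
opening: 0.185
grip_force: 30.0
t: 21.28
eef_pos: [459.6, -105.5, 81.9]
tcp_rot: [3.141, -0.0, -3.086]
ft_force: [-1.0, -0.1, -5.7]
opening: 0.188
grip_force: 30.0
t: 22.12
eef_pos: [459.9, -105.6, 87.5]
tcp_rot: [3.142, 0.0, -3.086]
ft_force: [1.2, -0.5, -4.5]
opening: 0.183
grip_force: 30.0
```

View pics/lift_s.png

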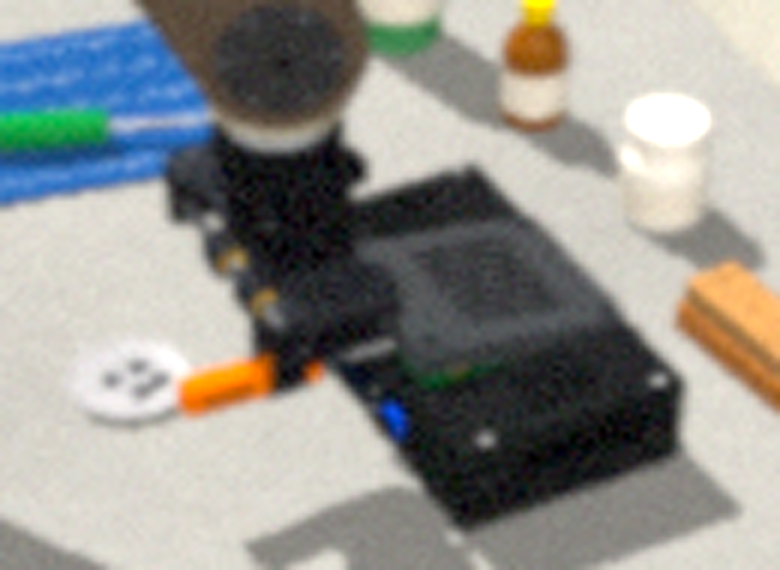

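The cover is clearly raised: the board is visible beneath its front edge at (440,375), and the handle is still straight in the grip. Withdrawing.

```bash
python3 -m crank '[[0,0,1,0,12],[0,0,1.5,0,12],[2,0,1.5,0,12],[6,0,1.5,0,12],[12,0,1.5,0,12],[20,0,1.5,0,12],[30,0,1.5,0,12],[40,0,0,0,12],[40,0,-30,0,12],[40,0,-40,0,12]]'; python3 -m crank '[[0,0,0,0,12],[0,0,0,0,12]]'; python3 -c "
from h import *
to(489.1,354.9,120,3.1216)"
```

```text
t: 23.05
eef_pos: [418.9, -107.9, 129.2]
tcp_rot: [-3.142, 0.0, -3.086]
ft_force: [0.6, 0.0, -0.5]
opening: 0.187
grip_force: 30.0
t: 23.22
eef_pos: [419.4, -107.9, 127.6]
tcp_rot: [-3.141, 0.001, -3.086]
ft_force: [0.1, 0.5, -1.3]
opening: 0.186
grip_force: 30.0
row -95.3 458.2 7.6 yaw 4.34
```

```bash
python3 -m crank '[[-2,40,0,0.4,12],[-6,80,0,0.8,12],[-12,120,1,1.2,12],[-20,160,2,1.6,12],[-30,200,3,2,12],[-40,240,4,2.4,12],[-50,280,5,2.8,12],[-60,320,6,3.2,12],[-70,360,7,3.6,12],[-82,400,7.6,4,12]]'; python3 -m crank '[[-13.3,39,0,0.34,12],[-13.3,58.2,0,0.34,12],[-13.3,58.2,0,0.34,12],[-13.3,58.2,0,0.34,12],[-13.3,58.2,0,0.34,12],[-13.3,58.2,0,0.34,12]]'; python3 -c "
from h import *
to(489.1,354.9,25.2,3.1216)
c=env.read_camera('side'); a=np.clip(cv2.resize(c['img'][140:250,230:400],None,fx=4,fy=4,interpolation=cv2.INTER_CUBIC)*1.5,0,255).astype(np.uint8)
cv2.imwrite('pics/s3.png',a)"
```

```text
t: 24.05
eef_pos: [478.3, 297.9, 118.3]
tcp_rot: [-3.141, -0.002, 3.128]
ft_force: [0.8, -1.4, -0.7]
opening: 0.186
grip_force: 30.0
t: 24.55
eef_pos: [493.2, 352.8, 119.3]
tcp_rot: [-3.141, -0.001, 3.121]
ft_force: [-0.9, -0.3, -1.2]
opening: 0.184
grip_force: 30.0
row 4.2 2.0 94.1 yaw -0.04
```

View pics/s3.png

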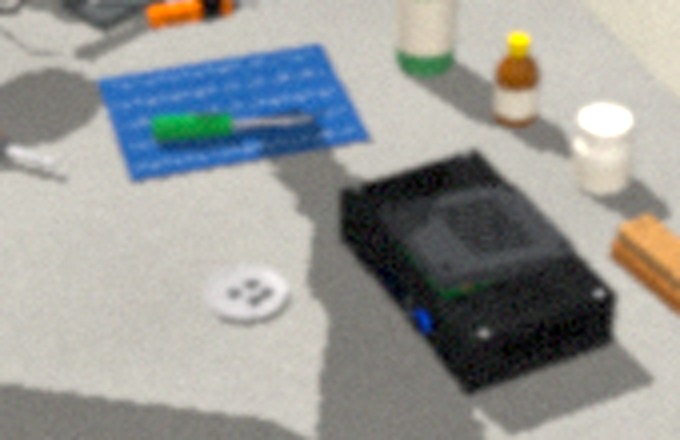

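The cover stays up, about 25 px (≈25–30 mm) above its shut position. Lowering the tool.

```bash
python3 -m crank '[[0,0,35,0,12],[0,0,70,0,12],[0,0,85,0,12],[0,0,85,0,12],[0,0,88,0,12],[0,0,90,0,12],[0,0,92,0,12],[0,0,93,0,12],[0,0,93.5,0,12],[0,0,93.5,0,12]]'; python3 -m crank '[[0,0,0,0,12],[0,0,0,0,12]]'
```

```text
t: 25.43
eef_pos: [493.6, 354.2, 26.9]
tcp_rot: [3.141, 0.001, 3.122]
ft_force: [0.7, -0.3, -1.4]
opening: 0.184
grip_force: 30.0
t: 25.6
eef_pos: [493.5, 354.1, 26.6]
tcp_rot: [3.141, 0.0, 3.122]
ft_force: [0.3, 0.3, -1.1]
opening: 0.188
grip_force: 30.0
```

```bash
python3 -m crank '[[0,0,0.5,0,12],[0,0,1,0,12],[0,0,1.5,0,12],[0,0,1.5,0,12]]'; python3 -m crank '[[0,0,0,0,22],[0,0,0,0,30],[0,0,0,0,45],[0,0,0,0,45],[0,0,0,0,45],[0,0,0,0,45],[0,0,0,0,45]]'; python3 -m crank '[[0,0,-15,0,45],[0,0,-40,0,45],[0,0,-80,0,45],[0,0,-110,0,45],[0,0,-150,0,45],[0,0,-150,0,45]]'
```

```text
t: 25.93
eef_pos: [493.5, 354.2, 25.9]
tcp_rot: [3.141, 0.001, 3.122]
ft_force: [-3.3, -1.6, 11.2]
opening: 0.189
grip_force: 30.0
t: 26.52
eef_pos: [493.5, 354.1, 24.8]
tcp_rot: [3.142, -0.0, 3.122]
ft_force: [0.5, 0.4, -0.2]
opening: 0.47
grip_force: 0.0
t: 27.02
eef_pos: [495.5, 355.3, 181.9]
tcp_rot: [3.136, 0.009, 3.122]
ft_force: [0.0, 0.3, 1.1]
opening: 0.471
grip_force: 0.0
```

```bash
python3 -m crank '[[40,0,0,0,45],[80,0,0,0,45],[110,0,0,0,45],[110,0,0,0,45],[110,0,0,0,45],[110,0,0,0,45],[110,0,0,0,45]]'; python3 -c "
from h import *
c=env.read_camera('top'); a=cv2.resize(c['img'][95:260,140:390],None,fx=3,fy=3,interpolation=cv2.INTER_CUBIC)
cv2.imwrite('pics/t4.png',a)"
```

```text
t: 27.6
eef_pos: [384.6, 356.4, 174.8]
tcp_rot: [3.141, 0.001, 3.121]
ft_force: [0.1, -0.1, -0.5]
opening: 0.476
grip_force: 0.0
```

View pics/t4.png

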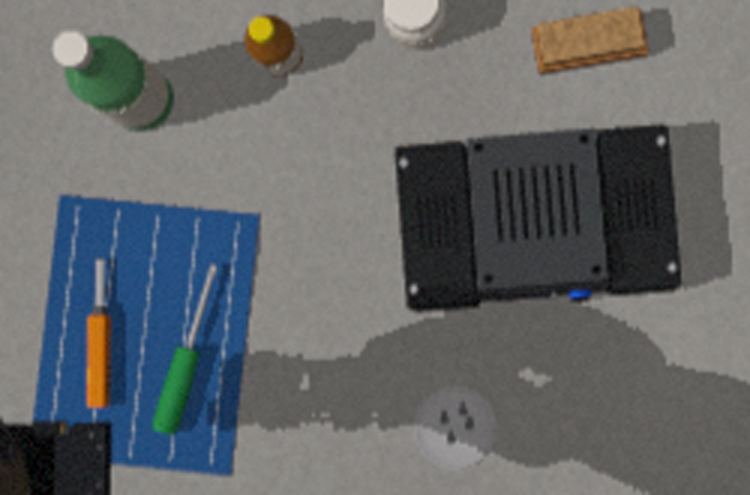

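The opener lies flat on the mat at (98,345), with the driver, dish and box undisturbed. One last check of the cover height.

```bash
python3 -c "
from h import *
c=env.read_camera('side'); im=[cv2.imread('pics/side0.png'),c['img']]
out=[]
for k in (0,1):
  a=np.clip(cv2.resize(im[k][170:230,310:375],None,fx=6,fy=6,interpolation=cv2.INTER_CUBIC)*2.0,0,255).astype(np.uint8)
  for h,col in ((0,(0,255,0)),(20,(0,255,255)),(27,(0,0,255))):
    t=np.arcsin(h/150); P=[]
    for y in (61,-61):
      x=75-150*np.cos(t)-18*-np.sin(t)*1; z=50+150*np.sin(t)+18*np.cos(t)
      w=b2w(x+3,y); q=proj(c,[w[0]+2,w[1],z]); P.append(tuple(int(v) for v in ((q-[310,170]+.5)*6-.5)))
    cv2.line(a,P[0],P[1],col,1)
  out.append(a)
cv2.imwrite('pics/h5.png',np.hstack(out))"
```

```text
(no output)
```

View pics/h5.png

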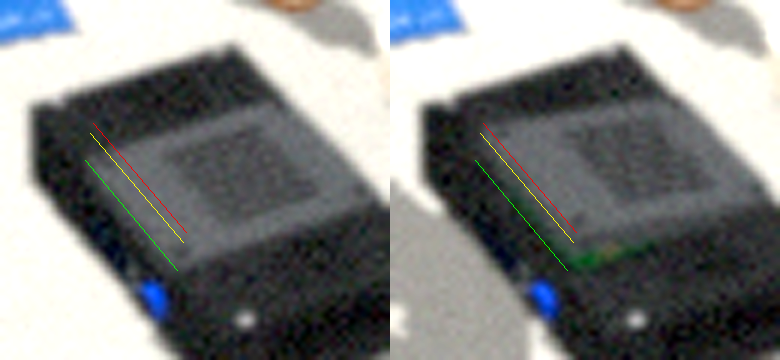

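```bash
python3 -c "
from h import *
def pts(c,h,dx):
  t=np.arcsin(h/150);o=[]
  for X in (0,150):
    for y in (55,-55):
      x=75-X*np.cos(t)+18*np.sin(t); z=50+X*np.sin(t)+18*np.cos(t); w=b2w(x,y); o.append(proj(c,[w[0]+dx,w[1],z]))
  return np.float32(o)
for n,dx in (('side',5),('top',1)):
  c=env.read_camera(n); g0=cv2.cvtColor(cv2.imread(f'pics/{n}0.png'),6).astype(np.float32); g1=cv2.cvtColor(c['img'],6).astype(np.float32)
  m=np.zeros_like(g0); cv2.fillConvexPoly(m,pts(c,0,dx)[[0,1,3,2]].astype(np.int32),1)
  for h in range(0,44,4):
    H=cv2.getPerspectiveTransform(pts(c,0,dx),pts(c,h,dx)); b=cv2.warpPerspective(g1,H,(640,400),flags=cv2.INTER_LINEAR|cv2.WARP_INVERSE_MAP)
    k=m>0; print(n,h,round(np.corrcoef(g0[k],b[k])[0,1],3))
"
```

```text
side 0 0.5
side 4 0.624
side 8 0.731
side 12 0.825
side 16 0.894
side 20 0.936
side 24 0.945
side 28 0.917
side 32 0.86
side 36 0.789
side 40 0.72
top 0 0.774
top 4 0.834
top 8 0.882
top 12 0.906
top 16 0.934
top 20 0.946
top 24 0.936
top 28 0.91
top 32 0.875
top 36 0.832
top 40 0.794
```

```bash
python3 -c "
from h import *
def pts(c,h,dx,dy,X0,X1,Y):
  t=np.arcsin(h/150);o=[]
  for X in (X0,X1):
    for y in (Y,-Y):
      x=75-X*np.cos(t)+18*np.sin(t); z=50+X*np.sin(t)+18*np.cos(t); w=b2w(x,y); o.append(proj(c,[w[0]+dx,w[1]+dy,z]))
  return np.float32(o)
for n,d in (('side',5),('top',1)):
 g0=cv2.cvtColor(cv2.imread(f'pics/{n}0.png'),6).astype(np.float32); g1=0
 for i in range(6): c=env.read_camera(n); g1=g1+cv2.cvtColor(c['img'],6).astype(np.float32)
 for dx in (d-2,d,d+3):
  for R in ((10,145,55),(30,120,45),(80,148,57)):
   m=np.zeros_like(g0); cv2.fillConvexPoly(m,pts(c,0,dx,0,*R)[[0,1,3,2]].astype(np.int32),1); k=m>0
   hs=np.arange(10,36,.5); s=[]
   for h in hs:
    H=cv2.getPerspectiveTransform(pts(c,0,dx,0,*R),pts(c,h,dx,0,*R)); b=cv2.warpPerspective(g1,H,(640,400),flags=cv2.INTER_CUBIC|cv2.WARP_INVERSE_MAP)
    s.append(np.corrcoef(g0[k],b[k])[0,1])
   print(n,dx,R,hs[np.argmax(s)],round(max(s),3))
"
```

```text
side 3 (10, 145, 55) 24.0 0.915
side 3 (30, 120, 45) 23.5 0.891
side 3 (80, 148, 57) 23.5 0.916
side 5 (10, 145, 55) 23.5 0.915
side 5 (30, 120, 45) 23.0 0.896
side 5 (80, 148, 57) 23.5 0.92
side 8 (10, 145, 55) 22.5 0.919
side 8 (30, 120, 45) 22.0 0.894
side 8 (80, 148, 57) 23.0 0.924
top -1 (10, 145, 55) 23.5 0.964
top -1 (30, 120, 45) 22.5 0.968
top -1 (80, 148, 57) 22.5 0.95
top 1 (10, 145, 55) 23.5 0.964
top 1 (30, 120, 45) 22.0 0.968
top 1 (80, 148, 57) 22.0 0.95
top 4 (10, 145, 55) 23.5 0.964
top 4 (30, 120, 45) 22.0 0.968
top 4 (80, 148, 57) 23.5 0.955
```

Both cameras, plus the kinematics, put the front edge up about 23 mm, which is more than 20 mm. Handing in.

```bash
python3 -c "
from cell import env
print(env.job_done())"
```

```text
the job is handed in; nothing more can be done
None
```

The job is handed in: the blade dropped about 9 mm into the notch and paused there, the cover's front edge is up about 23 mm by both cameras (20 needed), and the opener is flat on the blue mat; force readings on the box, seen only at the end of each move, stayed under 10 N, and about 29 of the 72 s were used.

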